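# Load the sloped carton stand beside the pipetting machine

## Robot

A 6-joint arm with a two-finger parallel gripper is mounted at the origin on the work surface. World frame = base frame: x ahead of the robot, y to its left, z up, the work surface at z = 0. Lengths are in m, angles in rad, forces in N, time in s.
With the tool pointing down it reaches from about 0.35 to 0.975 m from the base axis. Payload 4.9 kg.
Tool frame: the origin (TCP) lies midway between the tips of the shut fingers; the grasp point (between the pads) lies 19 mm behind it; z points along the fingers, y is the line along which they close (so a half turn about z gives the same grasp; the last joint's range is limited). The gripper opens to 85 mm and grips with 20 to 120 N. Pads are 22 mm wide; open, the fingers measure 114 mm over their backs; the gripper's body (76 mm by 85 mm) begins 54 mm behind the grasp point. The pads swing forward as they close: fully open they stand 13 mm farther back than shut.
Start: joints at [1.037, 0.053, 1.613, -0, 1.476, -0.119], TCP at [0.252, 0.572, 0.231] pointing down, gripper open.
Joint ranges: [-3.01, 3.01], [-1.01, 2.22], [0.06, 2.58], [-1.02, 4.17], [0.09, 2.62], [-3.14, 3.14]. Speed limits (rad/s): [2.57, 2.57, 3.14, 3.14, 3.14, 3.14].

## Interface

Orientations are given as a unit quaternion [w, x, y, z].
In Python, from plant import state, grab_frame, job_done, cut_out, place_of gives the robot as it stands.
- The arm moves only by the tool jog_arm, never from a script. Its argument "motion" is text: rows parted by semicolons, each of 7 numbers parted by spaces: the opening in per cent of the stroke, from 0 (shut) to 100 (fully open), then the shift along the tool's x, y, z as a fraction of full scale, then the turn, a rotation vector about the tool's x, y, z as a fraction of full scale. A call has exactly 5 rows; each row is the pose to reach, as a shift and turn from the pose commanded when the call began, along the tool's axes at that moment; what a row does not reach only later rows make up. Full scale, the value 1, is 50 cm for a shift and 1.5 rad for a turn. A row lasts 1/8 s, in which the tool goes at most 62.5 mm and 10.7 degrees, less where a joint would pass 70% of its speed; a pose out of reach is approached as far as the arm can. A call with a number of a shift or a turn outside -1 to 1 is refused whole. A call with a gripper value outside its range is refused whole. The fingers move at their own pace and stop on an object; the grip force is fixed at half the most. Time passes only in rows, so rows that repeat a pose let the fingers close, or fill a call up. It gives the time, the measured TCP pose, the force, the opening and the grip force at its end, in the units of the state.
- state(): the state, without advancing time (a new reading comes with each control period).
- grab_frame(name): name is "side" or "top"; returns a dict with "color" (480x640x3 uint8, red, green, blue), "range_z" (480x640 float32, m along the optical axis (not along the pixel's ray), 0 where there is no reading), "intrinsics" (3x3 intrinsics, pixels), "world_from_camera" (4x4, takes a point from camera to world coordinates). Camera axes: x right, y up, looking along -z (the intrinsics and any distortion apply to the point x, -y, -z); pixel columns grow to the right and rows downward; lengths in m; the calibration is good to about 2 mm. A picture is of the moment at which its call begins.
- job_done(): hands the job in; it is judged then, once.
Trained networks look in the newest picture that a camera, given by its name, has taken for a name from the list of things; names that differ only in an ending like _2 or _b are one class to them, and where a whole thing is asked for, a point or a joint stands for the part that bears it (a point fixed in the world has none). Each returns a list of dicts, best first, with "p" (0 to 1); they miss things now and then, are a little off and sometimes report something else, mostly with a low value. They report only what shows in the picture. A call takes as long as a camera call.
- cut_out(camera, thing): "pixels" (480x640 bool, what is visible of it).
- place_of(camera, thing): "at" ([x, y, z] in m, in world coordinates, good to about 4 mm: a listed point, or the origin of a listed thing).
The state is a dict: "time": time; "joint_pos": joint angles; "joint_vel": joint speeds; "joint_efforts": joint torques, N m; "tool_pos": TCP position; "tool_rot": TCP orientation; "contact_force": force on the tool from outside, world axes, zero at the start; "ft_torque": the same for the moment, N m; "gripper_width": opening from 0.0 (shut) to 1.0 (fully open); "grasp_force": force on a finger pad.
Only numpy, scipy, OpenCV 4.12 (cv2) and the standard library are available. Lean on these libraries where they do the work, as an engineer would, in place of code of your own. Each camera call takes 0.05 s, during which the arm holds its last target. There are 200 camera calls.

## Task

Restock the sloped carton stand: first bring the yellow-banded carton that was left part-way up the ramp down until its end is flush against the red backstop. Then stack the orange-banded carton on it and the blue-banded carton on top, squarely one above the other near the middle of the ramp's width and each with its short end flush against the backstop. Set the cartons down without dropping them, let go of the stack, and leave the tube rack, bottle and jar where they stand.

Things in the scene. Friction and masses are not known exactly. Their poses are not given: they have to be found in the camera images.
- ramp: aluminium ramp tilted 0.27 rad. Its frame tilts with it: origin on the ramp's surface at the foot of the backstop's face, mid-width, 22 mm above the table; y down the slope into the backstop (its face is the plane y = 0), z square to the ramp out of its surface (z = 0), x across. Surface: x -59 to 59 mm, y -250 (upper end) to 0. A carton lying lengthwise and flush has its origin at y = -75 mm.
- backstop_top (a point): middle of the upper edge of the backstop's face. The red backstop plate at the ramp's lower end is square to the ramp, 118 mm wide, 135 mm high along the ramp's z, 8 mm thick. Ramp, backstop and grey foot (130 x 250 mm) are one rigid stand fixed to the bench; there are no side walls. Cartons do not slide down the ramp by themselves: friction holds them.
- carton_yellow: yellow-banded white reagent carton, 58 (own x) x 150 (own y) x 44 mm (own z), 0.2 to 0.42 kg, a rigid box with a band of that colour round its middle. Origin: centre of its underside; z up out of its top. The two ends are alike. It starts lying lengthwise on the ramp, a little skewed and off-centre, 30 to 70 mm short of the backstop.
- carton_orange: orange-banded white reagent carton, 58 (own x) x 150 (own y) x 44 mm (own z), 0.2 to 0.42 kg, a rigid box with a band of that colour round its middle. Origin: centre of its underside; z up out of its top. The two ends are alike. It starts lying flat on the table to the robot's right.
- carton_blue: blue-banded white reagent carton, 58 (own x) x 150 (own y) x 44 mm (own z), 0.2 to 0.42 kg, a rigid box with a band of that colour round its middle. Origin: centre of its underside; z up out of its top. The two ends are alike. It starts lying flat on the table to the robot's right.
- tube_rack: bystander: yellow wire rack of blue-capped sample tubes, 75 x 190 (own y) x 110 mm, 0.6 kg, loose. Origin: centre of its underside.
- reagent_bottle: bystander: white plastic bottle with a blue cap, diameter 56, height 120 mm, loose. Origin: centre of its underside.
- sample_jar: bystander: amber jar with a red cap, diameter 64, height 75 mm, loose. Origin: centre of its underside.

How it is judged:
By the outcome, as a careful person would: the job done as asked, in the order asked, and still so for the second after the job is handed in, with the robot touching nothing.
It also fails if it takes over 72 s, if anything falls off the work surface, if the arm or the gripper's body presses on something with over 40 N, if the wrist force passes 120 N, or if a joint passes its speed limit or range.

## Working session

There is one attempt and no reset: what is moved stays moved. The work goes in short steps, Python scripts to look and compute and a tool call to move; the robot and the scene stay as the last step left them, time stands still between calls to the robot, and variables do not carry over. Pictures are saved under pics/ and viewed, at most 10 in all, crops included, and the job is handed in when it is done.

Besides the shell and the picture viewer there is one more tool, called after "Call:" as a command line: name --argument value ..., lists and objects as JSON in quotes. jog_arm: Moves the arm, as the interface text tells. Shift numbers are shares of 50 cm and turn numbers shares of 1.5 rad, none past 1 either way. Its arguments: {"type":"object","properties":{"motion":{"type":"string"}},"required":["motion"]}

```bash
ls; mkdir -p pics; cat > h.py <<'E'
import numpy as np, cv2
from plant import state, grab_frame, job_done, cut_out, place_of
from scipy.spatial.transform import Rotation as R
def cloud(f):
    K=f["intrinsics"];z=f["range_z"];v,u=np.mgrid[:480,:640]
    P=np.stack([(u-K[0,2])/K[0,0]*z,-(v-K[1,2])/K[1,1]*z,-z],-1)
    T=f["world_from_camera"];W=P@T[:3,:3].T+T[:3,3];W[z==0]=np.nan
    return W
def rot(q): return R.from_quat([q[1],q[2],q[3],q[0]])
E
python3 - <<'E'
from h import *
s=state();print(s)
for c in("top","side"):
    f=grab_frame(c);cv2.imwrite(f"pics/{c}0.png",f["color"][...,::-1]);np.savez(f"{c}0.npz",**f)
    print(c,f["world_from_camera"].round(3).tolist(),f["intrinsics"].round(1).tolist())
    for t in["backstop_top","ramp","carton_yellow","carton_orange","carton_blue","tube_rack","reagent_bottle","sample_jar"]:
        print(t,[(round(d["p"],2),np.round(d["at"],3).tolist()) for d in place_of(c,t)[:2]])
E
```

```text
pics
{'time': 0.0, 'joint_pos': array([ 1.03696601e+00,  5.33652700e-02,  1.61430832e+00,  2.93041670e-05,
        1.47602734e+00, -1.18945614e-01]), 'joint_vel': array([-0.00088594,  0.0006945 ,  0.00021657, -0.00037287, -0.00055862,
        0.00141783]), 'joint_efforts': array([ 1.81374256e-03, -3.93701828e+01, -3.70171559e+01, -2.34507769e-05,
        7.17370378e-03, -1.09106170e-05]), 'tool_pos': array([0.25156288, 0.5714426 , 0.23004927]), 'tool_rot': array([-3.51797287e-04,  2.05959018e-01,  9.78560050e-01, -9.93812278e-04]), 'contact_force': array([ 0.44678796, -0.37253947,  0.33665019]), 'ft_torque': array([-0.0443452 , -0.01528649, -0.02576787]), 'grasp_force': 0.0, 'gripper_width': 1.0010534691169857}
top [[0.006, 0.983, -0.186, 0.382], [-1.0, 0.007, 0.001, 0.028], [0.002, 0.185, 0.983, 1.232], [0.0, 0.0, 0.0, 1.0]] [[473.3, 0.0, 318.6], [0.0, 473.3, 244.4], [0.0, 0.0, 1.0]]
backstop_top [(0.76, [0.562, 0.359, 0.155]), (0.57, [0.353, -0.067, 0.0])]
ramp [(0.79, [0.551, 0.321, 0.022])]
carton_yellow [(0.88, [0.509, 0.215, 0.055])]
carton_orange [(0.8, [0.436, -0.366, 0.005]), (0.7, [0.548, 0.322, 0.027])]
carton_blue [(0.88, [0.629, -0.108, -0.002])]
tube_rack [(0.55, [0.799, 0.1, -0.002])]
reagent_bottle [(0.82, [0.351, -0.065, 0.002])]
sample_jar [(0.83, [0.728, 0.269, -0.001])]
side [[0.928, 0.207, -0.31, 0.188], [-0.373, 0.527, -0.763, -0.957], [0.006, 0.824, 0.567, 0.838], [0.0, 0.0, 0.0, 1.0]] [[510.6, 0.0, 322.5], [0.0, 510.6, 236.6], [0.0, 0.0, 1.0]]
backstop_top [(0.65, [0.563, 0.357, 0.151])]
ramp [(0.82, [0.553, 0.322, 0.021])]
carton_yellow [(0.69, [0.507, 0.22, 0.055])]
carton_orange [(0.68, [0.438, -0.358, 0.002])]
carton_blue [(0.8, [0.627, -0.109, 0.001])]
tube_rack [(0.59, [0.796, 0.102, -0.001])]
reagent_bottle [(0.78, [0.35, -0.072, 0.003])]
sample_jar [(0.6, [0.729, 0.271, 0.001])]
```

View pics/top0.png

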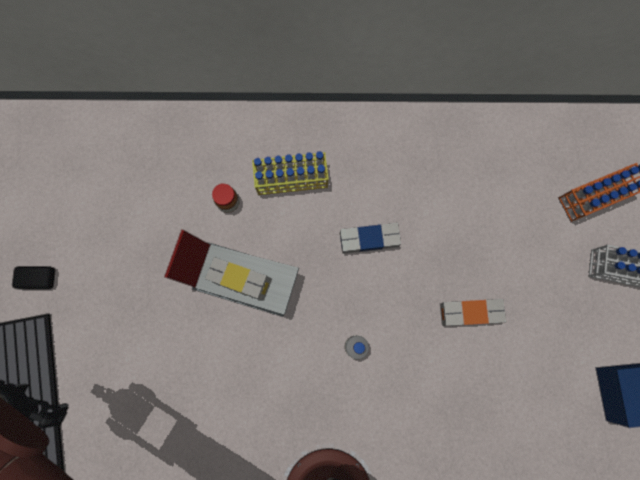

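View pics/side0.png

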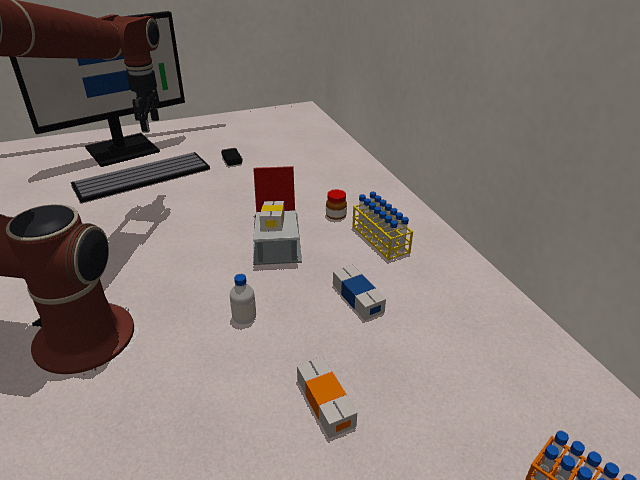

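```bash
cat >> h.py <<'E'
def fit(cam,thing,dz=0.006,N=None,show=True):
    """min-area rect of a carton's top: in plane frame N (3x3 cols, origin O) or world"""
    f=grab_frame(cam);W=cloud(f);d=cut_out(cam,thing)
    if not d: return None
    O,B=N if N else (np.zeros(3),np.eye(3))
    P=(W[d[0]["pixels"]]-O)@B;P=P[~np.isnan(P[:,0])]
    z=np.percentile(P[:,2],90) if not N else np.percentile(P[:,2],90)
    z=np.median(P[abs(P[:,2]-z)<dz,2]);Q=P[abs(P[:,2]-z)<dz]
    r=cv2.minAreaRect((Q[:,:2]*1000).astype(np.float32))
    (cx,cy),(w,h),a=r
    if w>h:w,h,a=h,w,a+90
    a=(a+90)%180-90
    print(cam,thing,d[0]["p"].__round__(2),"c",round(cx,1),round(cy,1),"z",round(z*1000,1),"wh",round(w,1),round(h,1),"angle of long axis from y(deg)",round(a,1),len(Q))
E
python3 - <<'E'
from h import *
for t in["carton_orange","carton_blue"]:
    for c in("top","side"): fit(c,t)
# ramp: fit normal from ramp surface and yellow top
for c in("top","side"):
    f=grab_frame(c);W=cloud(f)
    for t in("ramp","carton_yellow"):
        m=cut_out(c,t)[0]["pixels"];P=W[m];P=P[~np.isnan(P[:,0])]
        # RANSAC plane w/ normal tilt ~0.27
        rng=np.random.default_rng(0);best=0
        for i in range(600):
            a,b,e=P[rng.choice(len(P),3,False)];n=np.cross(b-a,e-a)
            if np.linalg.norm(n)<1e-6:continue
            n/=np.linalg.norm(n);n*=np.sign(n[2])
            if n[2]<.9:continue
            k=abs((P-a)@n)<.003
            if k.sum()>best:best=k.sum();K=k
        Q=P[K];c0=Q.mean(0);n=np.linalg.svd(Q-c0,full_matrices=False)[2][2];n*=np.sign(n[2])
        r=cv2.minAreaRect((Q[:,:2]*1000).astype(np.float32))
        print(c,t,len(P),best,"c",c0.round(4),"n",n.round(4),"tilt",np.arccos(n[2]).round(3),"az",np.arctan2(n[1],n[0]).round(3),"rect",np.round(cv2.boxPoints(r)).tolist())
    # red backstop front face
    col=f["color"].astype(int);red=(col[...,0]>110)&(col[...,1]<80)&(col[...,2]<80)
    P=W[red];k=np.linalg.norm(P[:,:2]-[.56,.37],axis=1)<.12;P=P[k];print("red",len(P),P.min(0).round(3) if len(P) else "",P.max(0).round(3) if len(P) else "")
    if len(P)>20:
        r=cv2.minAreaRect((P[P[:,2]>.12][:,:2]*1000).astype(np.float32));print(np.round(cv2.boxPoints(r)).tolist())
E
```

```text
top carton_orange 0.82 c 437.7 -361.7 z 45.1 wh 58.5 150.9 angle of long axis from y(deg) 3.5 1417
side carton_orange 0.96 c 436.5 -363.8 z 44.3 wh 60.2 151.6 angle of long axis from y(deg) 3.8 2027
top carton_blue 0.68 c 627.1 -104.8 z 45.0 wh 58.9 150.2 angle of long axis from y(deg) 6.9 1272
side carton_blue 0.9 c 626.4 -105.9 z 44.1 wh 62.9 155.0 angle of long axis from y(deg) 8.6 1063
top ramp 4813 2381 c [0.5153 0.1942 0.0605] n [0.0672 0.2588 0.9636] tilt 0.271 az 1.317 rect [[413.0, 115.0], [536.0, 70.0], [654.0, 394.0], [532.0, 438.0]]
top carton_yellow 1461 1123 c [0.5144 0.2274 0.0975] n [0.0538 0.2634 0.9632] tilt 0.272 az 1.369 rect [[463.0, 171.0], [517.0, 151.0], [567.0, 286.0], [513.0, 306.0]]
red 10 [0.521 0.35  0.148] [0.618 0.377 0.156]
side ramp 3611 833 c [0.5072 0.169  0.0051] n [0.0079 0.0099 0.9999] tilt 0.013 az 0.9 rect [[421.0, 109.0], [562.0, 70.0], [722.0, 645.0], [581.0, 684.0]]
side carton_yellow 670 322 c [0.513  0.2164 0.0989] n [0.0846 0.2459 0.9656] tilt 0.263 az 1.24 rect [[462.0, 162.0], [516.0, 143.0], [569.0, 287.0], [516.0, 307.0]]
red 8 [0.553 0.354 0.149] [0.574 0.363 0.154]
```

The top view shows the ramp from about (295,290) up to the red backstop at (187,257). The yellow carton is on it at (238,278), the orange at (474,312) and the blue at (370,238). The side view agrees. Next I refine the ramp frame.

```bash
cat >> h.py <<'E'
import json,os
def frame(O,az,tilt=.27):
    z=np.array([np.sin(tilt)*np.cos(az),np.sin(tilt)*np.sin(az),np.cos(tilt)])
    y=np.array([np.cos(tilt)*np.cos(az),np.cos(tilt)*np.sin(az),-np.sin(tilt)])
    return np.array(O),np.stack([np.cross(y,z),y,z],1)
E
python3 - <<'E'
from h import *
f=dict(np.load("top0.npz"));W=cloud(f).reshape(-1,3)
O=np.array([.551,.322,.022])
for az in(1.30,1.317,1.33,1.35):
    O_,B=frame(O,az);L=(W-O)@B
    S=L[(abs(L[:,2])<.004)&(L[:,1]>-.24)&(L[:,1]<-.02)&(abs(L[:,0])<.09)]
    e=[]
    for k in np.arange(-.235,-.02,.015):
        q=S[(abs(S[:,1]-k)<.0075),0]
        if len(q)>20:e.append((k,q.min(),q.max()))
    e=np.array(e);pl=np.polyfit(e[:,0],e[:,1],1);ph=np.polyfit(e[:,0],e[:,2],1)
    Fc=L[(abs(L[:,1])<.015)&(L[:,2]>.06)&(L[:,2]<.125)&(abs(L[:,0])<.055)]
    A=np.c_[Fc[:,0],Fc[:,2],np.ones(len(Fc))];c,*_=np.linalg.lstsq(A,Fc[:,1],rcond=None)
    T=L[(abs(L[:,2]-.135)<.02)&(L[:,1]>-.01)&(L[:,1]<.02)]
    up=L[(abs(L[:,2])<.004)&(abs(L[:,0])<.05)&(L[:,1]<-.2)]
    print(az,"surf z",np.median(S[:,2]).round(4),"edge slopes",pl[0].round(3),ph[0].round(3),"edges",np.polyval(pl,-.12).round(4),np.polyval(ph,-.12).round(4),"face y=",c.round(4),len(Fc),"T x",T[:,0].min().round(4),T[:,0].max().round(4),"zmax",T[:,2].max().round(4),"upper end",up[:,1].min().round(4))
E
```

```text
1.3 surf z 0.0013 edge slopes 0.015 0.014 edges -0.0605 0.0568 face y= [-0.0168 -0.0012  0.0028] 711 T x -0.0583 0.0592 zmax 0.1422 upper end -0.2493
1.317 surf z 0.0013 edge slopes 0.032 0.029 edges -0.0625 0.0549 face y= [-0.033  -0.0011  0.0028] 713 T x -0.0577 0.06 zmax 0.1421 upper end -0.2499
1.33 surf z 0.0013 edge slopes 0.044 0.041 edges -0.0641 0.0534 face y= [-0.0454 -0.001   0.0028] 714 T x -0.0572 0.0605 zmax 0.142 upper end -0.2505
1.35 surf z 0.0013 edge slopes 0.064 0.061 edges -0.0663 0.0512 face y= [-0.0649 -0.0003  0.0027] 715 T x -0.0564 0.0614 zmax 0.1419 upper end -0.2513
```

```bash
cat >> h.py <<'E'
O,B=frame([.5517,.324,.022],1.285)
def toolR(zdir,ydir):
    z=zdir/np.linalg.norm(zdir);y=ydir-z*(ydir@z);y/=np.linalg.norm(y);return np.stack([np.cross(y,z),y,z],1)
def ramp_pose(x,y,z,yaw=0):   # yaw deg: carton long axis from ramp y
    a=np.radians(yaw);return O+B@np.array([x,y,z])/1000, toolR(-B[:,2],B@np.array([np.cos(a),np.sin(a),0]))
def table_pose(x,y,z,yaw=0):
    a=np.radians(yaw);return np.array([x,y,z])/1000, toolR(np.array([0,0,-1.]),np.array([np.cos(a),np.sin(a),0]))
def jog(*poses):
    s=state();p=s["tool_pos"];r=rot(s["tool_rot"])
    l=r.inv()
    print("t",round(s["time"],2),"ramp xyz",((p-O)@B*1000).round(1),"world",(p*1000).round(1),"w",round(s["gripper_width"],2),"F",s["contact_force"].round(1),"j",s["joint_pos"].round(2))
    for P,M in poses:
        d=l.apply(P-p)/.5;t=(l*R.from_matrix(M)).as_rotvec()/1.5
        print("  ",*d.round(4),*t.round(4),"| mm",round(np.linalg.norm(d)*500),"deg",round(np.degrees(np.linalg.norm(t)*1.5)))
E
python3 - <<'E'
from h import *
fit("top","carton_yellow",N=(O,B));fit("side","carton_yellow",N=(O,B))
E
```

```text
top carton_yellow 0.93 c -8.1 -117.6 z 45.3 wh 58.4 153.3 angle of long axis from y(deg) -3.8 1373
side carton_yellow 0.57 c -7.6 -122.1 z 43.7 wh 58.9 161.5 angle of long axis from y(deg) -3.4 356
```

```bash
python3 - <<'E'
from h import *
jog(ramp_pose(-8,-118,100,-3.7))
E
```

```text
t 1.8 ramp xyz [-357.6   92.   242.6] world [251.9 572.  231.3] w 1.0 F [-0.3 -0.5 -0.6] j [ 1.04  0.05  1.61  0.    1.48 -0.12]
   -0.7552 -0.3869 0.1629 0.1259 -0.153 0.9976 | mm 432 deg 87
```

Call:
jog_arm --motion "100 -0.2 -0.1 0 0.03 -0.03 0.2; 100 -0.4 -0.2 0 0.06 -0.06 0.4; 100 -0.55 -0.28 0 0.09 -0.09 0.6; 100 -0.7 -0.35 0.05 0.12 -0.12 0.8; 100 -0.755 -0.387 0.1 0.126 -0.153 0.9976"

```text
time: 2.42
tool_pos: [0.4501, 0.3308, 0.2098]
tool_rot: [0.053, 0.619, 0.78, -0.074]
contact_force: [0.3, 0.6, 0.5]
gripper_width: 1.0
grasp_force: 0.0
```

```bash
python3 - <<'E'
from h import *
jog(ramp_pose(-8,-118,90,-3.7),ramp_pose(-8,-118,12,-3.7))
E
```

```text
t 2.42 ramp xyz [-99.3 -71.4 175.1] world [450.1 330.8 209.8] w 1.0 F [0.3 0.6 0.5] j [ 0.57 -0.01  1.72 -0.15  1.54  0.36]
   -0.1805 0.1001 0.1687 0.0424 -0.0545 0.3822 | mm 133 deg 33
   -0.1898 0.0871 0.3239 0.0424 -0.0545 0.3822 | mm 193 deg 33
```

Call:
jog_arm --motion "100 -0.1 0.06 0.09 0.02 -0.03 0.15; 100 -0.18 0.1 0.168 0.042 -0.054 0.3; 100 -0.18 0.1 0.168 0.042 -0.054 0.382; 100 -0.18 0.1 0.168 0.042 -0.054 0.382; 100 -0.18 0.1 0.168 0.042 -0.054 0.382"

```text
time: 3.05
tool_pos: [0.5175, 0.2427, 0.1402]
tool_rot: [0.084, 0.809, 0.572, -0.105]
contact_force: [-0.9, 0.0, 0.5]
gripper_width: 0.999
grasp_force: 0.0
```

```bash
python3 - <<'E'
from h import *
jog(ramp_pose(-8,-118,12,-3.7))
E
```

```text
t 3.05 ramp xyz [  -9.9 -116.    90.6] world [517.5 242.7 140.2] w 1.0 F [-0.9  0.   0.5] j [ 0.41  0.13  1.71 -0.21  1.48  0.79]
   -0.0039 0.0039 0.1572 0.0003 -0.0005 0.0062 | mm 79 deg 1
```

Descend, then close.

Call:
jog_arm --motion "100 -0.004 0.004 0.06 0 0 0.006; 100 -0.004 0.004 0.12 0 0 0.006; 100 -0.004 0.004 0.157 0 0 0.006; 100 -0.004 0.004 0.157 0 0 0.006; 100 -0.004 0.004 0.157 0 0 0.006"

```text
time: 3.68
tool_pos: [0.5135, 0.2202, 0.0658]
tool_rot: [0.084, 0.813, 0.567, -0.104]
contact_force: [0.2, 0.0, 0.0]
gripper_width: 0.997
grasp_force: 0.0
```

Call:
jog_arm --motion "30 0 0 0 0 0 0; 30 0 0 0 0 0 0; 30 0 0 0 0 0 0; 30 0 0 0 0 0 0; 30 0 0 0 0 0 0"

```text
time: 4.3
tool_pos: [0.5136, 0.2202, 0.0658]
tool_rot: [0.084, 0.813, 0.567, -0.104]
contact_force: [0.8, 3.5, 4.5]
gripper_width: 0.666
grasp_force: 67.6
```

```bash
python3 - <<'E'
from h import *
jog(ramp_pose(0,-118,12,0),ramp_pose(0,-78,12,0))
fit("top","carton_yellow",N=(O,B));fit("side","carton_yellow",N=(O,B))
E
```

```text
t 4.3 ramp xyz [  -7.3 -118.    12.8] world [513.6 220.2  65.8] w 0.67 F [0.8 3.5 4.5] j [ 0.38  0.18  1.78 -0.22  1.35  0.8 ]
   0.001 0.0145 0.0016 0.0008 -0.001 -0.0448 | mm 7 deg 4
   0.0808 0.0091 0.0017 0.0008 -0.001 -0.0448 | mm 41 deg 4
top carton_yellow 0.94 c -9.7 -149.3 z 45.3 wh 58.4 89.2 angle of long axis from y(deg) -3.3 768
side carton_yellow 0.87 c -7.2 -120.6 z 43.8 wh 57.7 155.6 angle of long axis from y(deg) -2.6 348
```

Call:
jog_arm --motion "30 0.01 0.007 0 0 0 -0.022; 30 0.03 0.0125 0 0 0 -0.0448; 30 0.05 0.011 0 0 0 -0.0448; 30 0.07 0.0098 0 0 0 -0.0448; 30 0.07 0.0098 0 0 0 -0.0448"

```text
time: 5.12
tool_pos: [0.5303, 0.2501, 0.0565]
tool_rot: [0.081, 0.793, 0.594, -0.107]
contact_force: [0.7, 1.8, 4.7]
gripper_width: 0.665
grasp_force: 67.9
```

```bash
python3 - <<'E'
from h import *
jog(ramp_pose(0,-78,12.5,0),ramp_pose(0,-72,12.5,0))
E
```

```text
t 5.12 ramp xyz [  0.3 -83.4  12.8] world [530.3 250.1  56.5] w 0.67 F [0.7 1.8 4.7] j [ 0.41  0.26  1.71 -0.21  1.35  0.76]
   0.0108 -0.0007 0.0005 0.0011 -0.0006 0.0 | mm 5 deg 0
   0.0228 -0.0007 0.0006 0.0011 -0.0006 0.0 | mm 11 deg 0
```

Call:
jog_arm --motion "30 0.004 0 0 0 0 0; 30 0.007 0 0 0 0 0; 30 0.01 0 0 0 0 0; 30 0.012 0 0 0 0 0; 30 0.012 0 0 0 0 0"

```text
time: 5.75
tool_pos: [0.5316, 0.2544, 0.0553]
tool_rot: [0.082, 0.793, 0.594, -0.108]
contact_force: [-1.1, -2.1, 8.3]
gripper_width: 0.67
grasp_force: 68.0
```

Call:
jog_arm --motion "30 0.002 0 0 0 0 0; 30 0.003 0 0 0 0 0; 30 0.004 0 0 0 0 0; 30 0.005 0 0 0 0 0; 30 0.005 0 0 0 0 0"

```text
time: 6.38
tool_pos: [0.5323, 0.2567, 0.0547]
tool_rot: [0.082, 0.793, 0.594, -0.108]
contact_force: [-0.7, -2.3, 7.5]
gripper_width: 0.668
grasp_force: 68.0
```

```bash
python3 - <<'E'
from h import *
jog()
print(state()["contact_force"]@B)
E
```

```text
t 6.38 ramp xyz [  0.4 -76.2  12.8] world [532.3 256.7  54.7] w 0.67 F [-0.7 -2.3  7.5] j [ 0.42  0.27  1.7  -0.21  1.35  0.77]
[ 1.61545260e-03 -4.34918215e+00  6.60954269e+00]
```

Call:
jog_arm --motion "30 0.001 0 0 0 0 0; 30 0.002 0 0 0 0 0; 30 0.003 0 0 0 0 0; 30 0.004 0 0 0 0 0; 30 0.004 0 0 0 0 0"

```text
time: 7.0
tool_pos: [0.5325, 0.2573, 0.0545]
tool_rot: [0.082, 0.793, 0.593, -0.109]
contact_force: [-3.7, -6.9, 10.2]
gripper_width: 0.664
grasp_force: 68.1
```

Call:
jog_arm --motion "30 0.001 0 0 0 0 0; 30 0.002 0 0 0 0 0; 30 0.003 0 0 0 0 0; 30 0.004 0 0 0 0 0; 30 0.004 0 0 0 0 0"

```text
time: 7.62
tool_pos: [0.5324, 0.2573, 0.0545]
tool_rot: [0.083, 0.793, 0.593, -0.112]
contact_force: [-7.4, -13.3, 16.0]
gripper_width: 0.668
grasp_force: 68.5
```

Call:
jog_arm --motion "100 0 0 0 0 0 0; 100 0 0 0 0 0 0; 100 0 0 0 0 0 0; 100 0 0 0 0 0 0; 100 0 0 0 0 0 0"

```text
time: 8.25
tool_pos: [0.5323, 0.2611, 0.0516]
tool_rot: [0.081, 0.793, 0.594, -0.108]
contact_force: [0.2, 0.3, -0.0]
gripper_width: 0.999
grasp_force: 0.0
```

Call:
jog_arm --motion "100 0 0 -0.08 0 0 0; 100 0 0 -0.18 0 0 0; 100 0 0 -0.28 0 0 0; 100 0 0 -0.38 0 0 0; 100 0 0 -0.38 0 0 0"

```text
time: 8.88
tool_pos: [0.5492, 0.3116, 0.2411]
tool_rot: [0.081, 0.794, 0.594, -0.103]
contact_force: [-0.1, 0.2, 0.2]
gripper_width: 1.002
grasp_force: 0.0
```

```bash
python3 - <<'E'
from h import *
fit("top","carton_yellow",N=(O,B));fit("side","carton_yellow",N=(O,B))
jog(table_pose(438,-362,150,3.6))
f=grab_frame("side");cv2.imwrite("pics/s1.png",cv2.resize(f["color"][140:300,180:380,::-1],(800,640))[:600])
E
```

```text
top carton_yellow 0.64 c -0.4 -75.5 z 45.4 wh 58.6 150.9 angle of long axis from y(deg) 0.4 1298
side carton_yellow 0.72 c 1.3 -75.8 z 43.8 wh 56.5 157.2 angle of long axis from y(deg) 0.5 324
t 9.07 ramp xyz [ -1.4 -71.6 198.9] world [545.9 309.1 232.8] w 1.0 F [-0.2  0.5 -0.2] j [ 0.48  0.19  1.47 -0.19  1.67  0.77]
   -1.2543 0.1718 0.5222 -0.0337 0.1796 -0.2307 | mm 685 deg 25
```

View pics/s1.png

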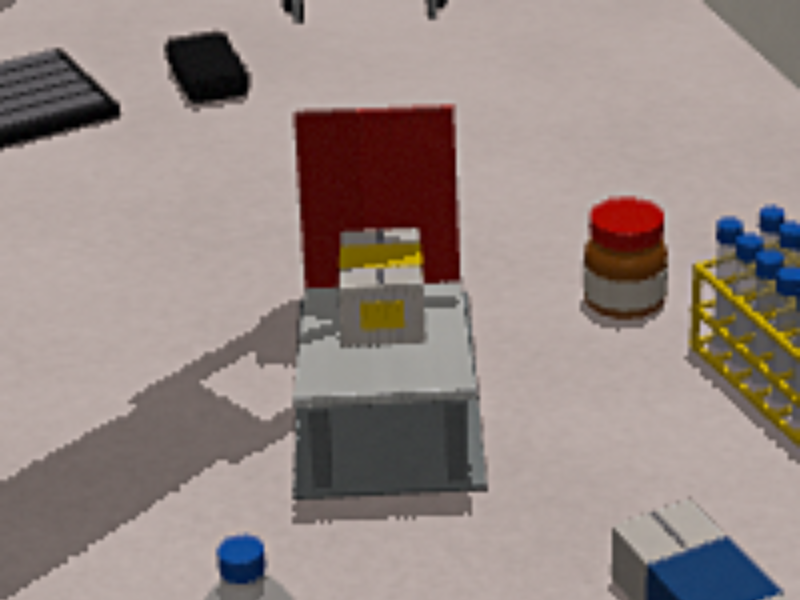

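Yellow (image ~(380,285) in the crop) sits centred and flush against the red plate. Next is the orange carton.

```bash
python3 - <<'E'
from h import *
jog(table_pose(500,30,230,3.6))
E
```

```text
t 9.12 ramp xyz [ -1.4 -71.6 198.6] world [545.8 309.  232.5] w 1.0 F [-0.   0.  -0.5] j [ 0.48  0.19  1.47 -0.19  1.67  0.77]
   -0.5391 0.0695 0.156 -0.034 0.1798 -0.2307 | mm 283 deg 25
```

Call:
jog_arm --motion "100 -0.11 0.014 0.031 -0.007 0.036 -0.05; 100 -0.22 0.028 0.062 -0.014 0.072 -0.1; 100 -0.33 0.042 0.094 -0.021 0.11 -0.15; 100 -0.44 0.056 0.125 -0.027 0.144 -0.19; 100 -0.54 0.07 0.156 -0.034 0.18 -0.23"

```text
time: 9.75
tool_pos: [0.4997, 0.0284, 0.2303]
tool_rot: [-0.0, 0.684, 0.729, 0.002]
contact_force: [0.9, -0.3, 0.4]
gripper_width: 1.0
grasp_force: 0.0
```

```bash
python3 - <<'E'
from h import *
jog(table_pose(438,-362,120,3.6))
E
```

```text
t 9.75 ramp xyz [  33.4 -343.   121.2] world [499.7  28.4 230.3] w 1.0 F [ 0.9 -0.3  0.4] j [-0.09 -0.25  1.9   0.    1.49 -0.16]
   -0.7721 -0.1735 0.2176 0.0017 -0.0023 0.0007 | mm 410 deg 0
```

Call:
jog_arm --motion "100 -0.11 -0.024 0.015 0 0 0; 100 -0.22 -0.05 0.03 0 0 0; 100 -0.33 -0.075 0.06 0 0 0; 100 -0.44 -0.1 0.1 0 0 0; 100 -0.55 -0.123 0.14 0 0 0"

```text
time: 10.38
tool_pos: [0.4555, -0.2494, 0.1591]
tool_rot: [-0.0, 0.685, 0.728, 0.002]
contact_force: [0.8, 0.5, -0.9]
gripper_width: 0.997
grasp_force: 0.0
```

Call:
jog_arm --motion "100 -0.11 -0.024 0.04 0 0 0; 100 -0.2 -0.046 0.078 0 0 0; 100 -0.222 -0.05 0.078 0 0 0; 100 -0.222 -0.05 0.078 0 0 0; 100 -0.222 -0.05 0.078 0 0 0"

```text
time: 11.0
tool_pos: [0.4396, -0.3592, 0.1222]
tool_rot: [0.001, 0.684, 0.729, 0.002]
contact_force: [0.2, -0.0, 0.6]
gripper_width: 1.004
grasp_force: 0.0
```

```bash
python3 - <<'E'
from h import *
jog(table_pose(437.5,-362.5,10,3.6))
fit("side","carton_orange")
E
```

```text
t 11.0 ramp xyz [  85.1 -688.9  -86.7] world [ 439.6 -359.2  122.2] w 1.0 F [ 0.2 -0.   0.6] j [-0.82  0.01  1.85  0.    1.29 -0.88]
   -0.0067 -0.0056 0.2244 0.0028 -0.0012 0.0003 | mm 112 deg 0
side carton_orange 0.86 c 436.9 -363.2 z 44.3 wh 60.2 153.7 angle of long axis from y(deg) 3.3 2008
```

Call:
jog_arm --motion "100 -0.007 -0.0055 0.08 0.002 -0.001 0; 100 -0.007 -0.0055 0.16 0.002 -0.001 0; 100 -0.007 -0.0055 0.222 0.002 -0.001 0; 100 -0.007 -0.0055 0.222 0.002 -0.001 0; 100 -0.007 -0.0055 0.222 0.002 -0.001 0"

```text
time: 11.72
tool_pos: [0.4381, -0.3641, 0.0125]
tool_rot: [0.001, 0.685, 0.729, 0.0]
contact_force: [0.0, -0.7, 1.0]
gripper_width: 0.996
grasp_force: 0.0
```

Call:
jog_arm --motion "30 0 0 0 0 0 0; 30 0 0 0 0 0 0; 30 0 0 0 0 0 0; 30 0 0 0 0 0 0; 30 0 0 0 0 0 0"

```text
time: 12.35
tool_pos: [0.4382, -0.3649, 0.013]
tool_rot: [0.002, 0.685, 0.729, 0.0]
contact_force: [-0.6, 1.0, 6.8]
gripper_width: 0.665
grasp_force: 66.7
```

Call:
jog_arm --motion "30 0 0 -0.1 0 0 0; 30 0 0 -0.2 0 0 0; 30 0 0 -0.3 0 0 0; 30 0 0 -0.42 0 0 0; 30 0 0 -0.42 0 0 0"

```text
time: 12.98
tool_pos: [0.439, -0.3661, 0.2279]
tool_rot: [0.006, 0.685, 0.729, -0.0]
contact_force: [0.5, -0.6, -1.5]
gripper_width: 0.667
grasp_force: 65.9
```

```bash
python3 - <<'E'
from h import *
fit("side","carton_orange");fit("top","carton_orange")
jog(table_pose(490,0,230,3.6))
P,M=ramp_pose(0,-85,145);print(P)
E
```

```text
side carton_orange 0.67 c 438.7 -367.3 z 259.4 wh 59.7 148.3 angle of long axis from y(deg) 2.6 1610
top carton_orange 0.97 c 435.0 -324.2 z 252.5 wh 57.8 77.8 angle of long axis from y(deg) 3.2 849
t 13.18 ramp xyz [  82.5 -718.8    4.6] world [ 435.9 -362.7  218.1] w 0.67 F [-0.1 -0.7 -2. ] j [-0.83 -0.07  1.76  0.    1.46 -0.89]
   0.7175 0.1529 -0.0214 -0.0014 -0.0025 -0.0006 | mm 367 deg 0
[0.53950845 0.28250964 0.18441895]
```

Call:
jog_arm --motion "30 0.08 0.017 0 0 0 0; 30 0.19 0.04 -0.01 0 0 0; 30 0.3 0.064 -0.02 0 0 0; 30 0.41 0.087 -0.02 0 0 0; 30 0.52 0.11 -0.02 0 0 0"

```text
time: 13.8
tool_pos: [0.4745, -0.0987, 0.2282]
tool_rot: [-0.002, 0.685, 0.729, -0.0]
contact_force: [1.3, 0.2, -2.0]
gripper_width: 0.668
grasp_force: 65.8
```

```bash
python3 - <<'E'
from h import *
jog(ramp_pose(0,-150,130),ramp_pose(0,-100,75))
E
```

```text
t 13.8 ramp xyz [  45.1 -466.9   84.8] world [474.5 -98.7 228.2] w 0.67 F [ 1.3  0.2 -2. ] j [-0.36 -0.29  1.93  0.    1.5  -0.42]
   0.6275 0.1316 0.0828 0.029 -0.1792 0.2304 | mm 323 deg 25
   0.6903 0.1548 0.2155 0.029 -0.1792 0.2304 | mm 370 deg 25
```

Call:
jog_arm --motion "30 0.11 0.023 0 0.005 -0.03 0.04; 30 0.22 0.046 0 0.01 -0.07 0.09; 30 0.33 0.07 0.02 0.016 -0.1 0.14; 30 0.44 0.093 0.04 0.022 -0.14 0.19; 30 0.53 0.112 0.06 0.029 -0.179 0.23"

```text
time: 14.42
tool_pos: [0.5138, 0.1691, 0.1982]
tool_rot: [0.082, 0.793, 0.594, -0.109]
contact_force: [0.8, -1.1, -2.4]
gripper_width: 0.67
grasp_force: 65.7
```

```bash
python3 - <<'E'
from h import *
jog(ramp_pose(0,-95,75))
E
```

```text
t 14.43 ramp xyz [   7.3 -200.5  127.3] world [513.8 169.1 198.2] w 0.67 F [ 0.8 -1.1 -2.4] j [ 0.3  -0.01  1.75 -0.23  1.55  0.6 ]
   0.2115 -0.0148 0.1038 0.001 0.0026 0.0 | mm 118 deg 0
```

Call:
jog_arm --motion "30 0.1 -0.007 0.02 0 0 0; 30 0.18 -0.015 0.05 0 0 0; 30 0.212 -0.0148 0.09 0.001 0.0026 0; 30 0.212 -0.0148 0.104 0.001 0.0026 0; 30 0.212 -0.0148 0.104 0.001 0.0026 0"

```text
time: 15.05
tool_pos: [0.5321, 0.2528, 0.121]
tool_rot: [0.08, 0.793, 0.594, -0.107]
contact_force: [0.8, 0.1, -1.7]
gripper_width: 0.671
grasp_force: 65.7
```

```bash
python3 - <<'E'
from h import *
fit("side","carton_orange",N=(O,B));fit("top","carton_orange",N=(O,B));fit("top","carton_yellow",N=(O,B))
jog(ramp_pose(0,-83,59))
f=grab_frame("side");cv2.imwrite("pics/s2.png",cv2.resize(f["color"][140:300,180:380,::-1],(800,640))[:600])
E
```

```text
side carton_orange 0.79 c 1.1 -87.0 z 106.8 wh 58.6 181.9 angle of long axis from y(deg) -1.4 300
top carton_orange 0.9 c 1.4 -126.4 z 110.4 wh 57.5 90.9 angle of long axis from y(deg) -0.1 859
top carton_yellow 0.73 c -5.0 -149.6 z 21.0 wh 3.9 44.6 angle of long axis from y(deg) -88.9 28
t 15.35 ramp xyz [  2.6 -97.1  78.8] world [533.7 253.7 123.8] w 0.67 F [-0.3 -0.4 -2.8] j [ 0.41  0.19  1.67 -0.21  1.46  0.74]
   0.028 -0.0054 0.0397 0.0027 -0.0034 -0.0007 | mm 24 deg 0
```

View pics/s2.png

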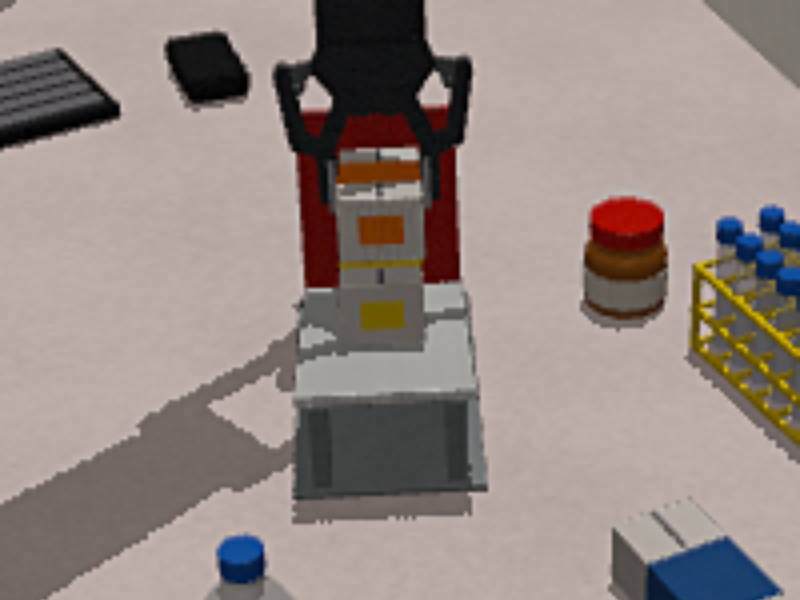

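Orange is gripped squarely above yellow (crop ~(380,215)) with a small gap, so I lower it.

Call:
jog_arm --motion "30 0.012 -0.0054 0.01 0.002 -0.003 0; 30 0.024 -0.0054 0.02 0.002 -0.003 0; 30 0.03 -0.0054 0.03 0.002 -0.003 0; 30 0.032 -0.0054 0.036 0.002 -0.003 0; 30 0.032 -0.0054 0.036 0.002 -0.003 0"

```text
time: 16.02
tool_pos: [0.5333, 0.2647, 0.1005]
tool_rot: [0.081, 0.793, 0.594, -0.109]
contact_force: [0.2, 0.1, -1.9]
gripper_width: 0.671
grasp_force: 65.7
```

```bash
python3 - <<'E'
from h import *
jog(ramp_pose(0,-78,57.5))
print(state()["contact_force"]@B)
E
```

```text
t 16.02 ramp xyz [ -0.9 -80.8  59.1] world [533.3 264.7 100.5] w 0.67 F [ 0.2  0.1 -1.9] j [ 0.43  0.23  1.66 -0.2   1.43  0.76]
   0.0055 0.0018 0.0032 -0.0006 0.0009 0.0001 | mm 3 deg 0
[ 0.15285378  0.66042159 -1.7909598 ]
```

Call:
jog_arm --motion "30 0.001 0.0018 0.001 0 0 0; 30 0.002 0.0018 0.002 0 0 0; 30 0.003 0.0018 0.003 0 0 0; 30 0.003 0.0018 0.004 0 0 0; 30 0.003 0.0018 0.004 0 0 0"

```text
time: 16.65
tool_pos: [0.5347, 0.2654, 0.0986]
tool_rot: [0.081, 0.793, 0.594, -0.108]
contact_force: [-0.4, 0.5, -1.6]
gripper_width: 0.664
grasp_force: 65.7
```

```bash
python3 - <<'E'
from h import *
jog(ramp_pose(0,-78,56))
print(state()["contact_force"]@B)
E
```

```text
t 16.65 ramp xyz [  0.2 -79.2  57.6] world [534.7 265.4  98.6] w 0.66 F [-0.4  0.5 -1.6] j [ 0.43  0.23  1.66 -0.2   1.43  0.76]
   0.0025 -0.0003 0.0032 -0.0003 0.0005 0.0 | mm 2 deg 0
[-0.46975954  0.75872117 -1.41133939]
```

Call:
jog_arm --motion "30 0 0 0.001 0 0 0; 30 0 0 0.002 0 0 0; 30 0 0 0.003 0 0 0; 30 0 0 0.003 0 0 0; 30 0 0 0.003 0 0 0"

```text
time: 17.27
tool_pos: [0.5348, 0.2653, 0.0978]
tool_rot: [0.081, 0.793, 0.594, -0.108]
contact_force: [-0.9, 0.5, 2.6]
gripper_width: 0.665
grasp_force: 66.3
```

Call:
jog_arm --motion "30 0.002 0 0 0 0 0; 30 0.004 0 0 0 0 0; 30 0.006 0 0 0 0 0; 30 0.007 0 0 0 0 0; 30 0.007 0 0 0 0 0"

```text
time: 17.9
tool_pos: [0.5359, 0.2672, 0.0972]
tool_rot: [0.082, 0.793, 0.593, -0.109]
contact_force: [-2.4, -5.1, 8.2]
gripper_width: 0.669
grasp_force: 66.7
```

```bash
python3 - <<'E'
from h import *
jog(ramp_pose(0,-75,56))
print(state()["contact_force"]@B)
E
```

```text
t 17.9 ramp xyz [  0.9 -76.9  56.8] world [535.9 267.2  97.2] w 0.67 F [-2.4 -5.1  8.2] j [ 0.43  0.24  1.66 -0.21  1.43  0.77]
   0.0038 -0.0017 0.0016 0.0004 0.0022 -0.0004 | mm 2 deg 0
[-0.89391369 -7.58547034  6.43375339]
```

Call:
jog_arm --motion "30 0.001 -0.001 0 0 0 0; 30 0.002 -0.001 0 0 0 0; 30 0.003 -0.001 0 0 0 0; 30 0.004 -0.001 0 0 0 0; 30 0.004 -0.001 0 0 0 0"

```text
time: 18.52
tool_pos: [0.5359, 0.2672, 0.0973]
tool_rot: [0.083, 0.793, 0.593, -0.111]
contact_force: [-4.5, -12.1, 10.4]
gripper_width: 0.669
grasp_force: 66.8
```

```bash
python3 - <<'E'
from h import *
jog()
print(state()["contact_force"]@B)
fit("side","carton_orange",N=(O,B));fit("top","carton_orange",N=(O,B))
E
```

```text
t 18.52 ramp xyz [  0.8 -76.9  56.8] world [535.9 267.2  97.3] w 0.67 F [ -4.5 -12.1  10.4] j [ 0.43  0.24  1.66 -0.21  1.43  0.77]
[ -0.90883601 -15.16801647   6.61056961]
side carton_orange 0.9 c 1.2 -77.4 z 87.7 wh 56.6 155.8 angle of long axis from y(deg) 0.7 291
top carton_orange 0.97 c 0.2 -105.2 z 89.3 wh 58.3 91.2 angle of long axis from y(deg) 0.3 829
```

Call:
jog_arm --motion "100 0 0 0 0 0 0; 100 0 0 0 0 0 0; 100 0 0 0 0 0 0; 100 0 0 0 0 0 0; 100 0 0 0 0 0 0"

```text
time: 19.35
tool_pos: [0.5356, 0.2705, 0.0957]
tool_rot: [0.081, 0.793, 0.594, -0.108]
contact_force: [-0.6, 0.1, 0.2]
gripper_width: 1.0
grasp_force: 0.0
```

Call:
jog_arm --motion "100 0 0 -0.08 0 0 0; 100 0 0 -0.18 0 0 0; 100 0 0 -0.28 0 0 0; 100 0 0 -0.3 0 0 0; 100 0 0 -0.3 0 0 0"

```text
time: 19.98
tool_pos: [0.5471, 0.309, 0.2405]
tool_rot: [0.081, 0.793, 0.594, -0.108]
contact_force: [-0.3, -0.3, -1.3]
gripper_width: 1.001
grasp_force: 0.0
```

```bash
python3 - <<'E'
from h import *
for t in("carton_yellow","carton_orange"):
    for c in("side","top"):fit(c,t,N=(O,B))
fit("side","carton_blue");fit("top","carton_blue")
jog(table_pose(600,10,180,7.5))
E
```

```text
side carton_yellow 0.79 c 1.0 -150.6 z 38.0 wh 13.9 54.9 angle of long axis from y(deg) -86.3 88
top carton_yellow 0.67 c -0.4 -149.3 z 37.4 wh 3.5 52.9 angle of long axis from y(deg) 89.2 43
side carton_orange 0.92 c 0.8 -79.3 z 87.8 wh 57.5 159.2 angle of long axis from y(deg) -1.3 299
top carton_orange 0.59 c 0.2 -75.6 z 89.2 wh 58.7 153.2 angle of long axis from y(deg) -0.4 1409
side carton_blue 0.72 c 626.7 -107.1 z 44.0 wh 61.7 153.7 angle of long axis from y(deg) 7.1 1052
top carton_blue 0.79 c 627.2 -104.7 z 45.0 wh 58.7 149.9 angle of long axis from y(deg) 7.2 1286
t 20.57 ramp xyz [-2.00e-01 -7.36e+01  2.06e+02] world [547.  308.7 240.2] w 1.0 F [-0.8  0.7  0.1] j [ 0.48  0.19  1.47 -0.19  1.67  0.77]
   -0.4913 0.2703 0.2612 -0.0379 0.1779 -0.2761 | mm 309 deg 28
```

Call:
jog_arm --motion "100 -0.1 0.03 0.01 -0.007 0.036 -0.05; 100 -0.2 0.08 0.06 -0.014 0.072 -0.11; 100 -0.3 0.14 0.12 -0.022 0.11 -0.17; 100 -0.4 0.2 0.18 -0.03 0.144 -0.22; 100 -0.491 0.27 0.24 -0.038 0.178 -0.276"

```text
time: 21.2
tool_pos: [0.5985, 0.0189, 0.1929]
tool_rot: [0.0, 0.658, 0.753, 0.002]
contact_force: [0.5, -0.4, -0.4]
gripper_width: 0.998
grasp_force: 0.0
```

```bash
python3 - <<'E'
from h import *
jog(table_pose(627,-105.5,110,7.2))
E
```

```text
t 21.2 ramp xyz [ 130.9 -315.    90.1] world [598.5  18.9 192.9] w 1.0 F [ 0.5 -0.4 -0.4] j [-0.09  0.02  1.72  0.    1.41 -0.23]
   -0.2545 0.0228 0.1655 0.0019 -0.001 0.0053 | mm 152 deg 0
```

Call:
jog_arm --motion "100 -0.1 0.01 0.04 0 0 0.005; 100 -0.2 0.018 0.1 0.002 -0.001 0.005; 100 -0.2545 0.0228 0.165 0.002 -0.001 0.005; 100 -0.2545 0.0228 0.165 0.002 -0.001 0.005; 100 -0.2545 0.0228 0.165 0.002 -0.001 0.005"

```text
time: 21.82
tool_pos: [0.6267, -0.1035, 0.1108]
tool_rot: [-0.0, 0.662, 0.749, -0.001]
contact_force: [-0.9, -0.2, 0.5]
gripper_width: 0.999
grasp_force: 0.0
```

```bash
python3 - <<'E'
from h import *
jog(table_pose(627,-105.5,11.5,7.2))
E
```

```text
t 21.82 ramp xyz [ 192.4 -398.6  -18.2] world [ 626.7 -103.5  110.8] w 1.0 F [-0.9 -0.2  0.5] j [-0.28  0.18  1.69 -0.    1.28 -0.4 ]
   -0.0039 0.0005 0.1986 -0.0011 0.0008 -0.0014 | mm 99 deg 0
```

Call:
jog_arm --motion "100 -0.004 0.0005 0.07 0 0 -0.001; 100 -0.004 0.0005 0.14 0 0 -0.001; 100 -0.004 0.0005 0.198 0 0 -0.001; 100 -0.004 0.0005 0.198 0 0 -0.001; 100 -0.004 0.0005 0.198 0 0 -0.001"

```text
time: 22.45
tool_pos: [0.6282, -0.1057, 0.0135]
tool_rot: [0.001, 0.661, 0.75, -0.001]
contact_force: [0.5, -0.0, 1.3]
gripper_width: 0.995
grasp_force: 0.0
```

Call:
jog_arm --motion "30 0 0 0 0 0 0; 30 0 0 0 0 0 0; 30 0 0 0 0 0 0; 30 0 0 0 0 0 0; 30 0 0 0 0 0 0"

```text
time: 23.08
tool_pos: [0.6281, -0.1064, 0.0132]
tool_rot: [0.001, 0.662, 0.75, -0.001]
contact_force: [-0.5, 0.8, 5.5]
gripper_width: 0.668
grasp_force: 67.1
```

Call:
jog_arm --motion "30 0 0 -0.1 0 0 0; 30 0 0 -0.2 0 0 0; 30 0 0 -0.3 0 0 0; 30 0 0 -0.42 0 0 0; 30 0 0 -0.42 0 0 0"

```text
time: 23.7
tool_pos: [0.6301, -0.1066, 0.2284]
tool_rot: [0.005, 0.662, 0.75, 0.001]
contact_force: [0.6, -0.4, -2.7]
gripper_width: 0.669
grasp_force: 66.4
```

```bash
python3 - <<'E'
from h import *
jog(ramp_pose(0,-210,160),ramp_pose(0,-95,125))
E
```

```text
t 23.7 ramp xyz [ 196.6 -431.9   94.6] world [ 630.1 -106.6  228.4] w 0.67 F [ 0.6 -0.4 -2.7] j [-0.28  0.08  1.59 -0.    1.46 -0.41]
   0.5811 -0.1758 -0.0128 0.0434 -0.1746 0.2711 | mm 304 deg 28
   0.768 -0.0959 0.1156 0.0434 -0.1746 0.2711 | mm 391 deg 28
```

Call:
jog_arm --motion "30 0.09 -0.03 -0.003 0.005 -0.03 0.045; 30 0.2 -0.06 -0.006 0.014 -0.06 0.09; 30 0.31 -0.095 -0.01 0.024 -0.1 0.15; 30 0.42 -0.13 -0.013 0.034 -0.14 0.21; 30 0.53 -0.165 -0.013 0.043 -0.175 0.271"

```text
time: 24.32
tool_pos: [0.5102, 0.1484, 0.2254]
tool_rot: [0.076, 0.793, 0.593, -0.113]
contact_force: [0.1, 0.5, -2.9]
gripper_width: 0.67
grasp_force: 66.2
```

```bash
python3 - <<'E'
from h import *
jog(ramp_pose(0,-95,122))
E
```

```text
t 24.32 ramp xyz [   9.7 -227.9  148. ] world [510.2 148.4 225.4] w 0.67 F [ 0.1  0.5 -2.9] j [ 0.26 -0.05  1.74 -0.23  1.6   0.56]
   0.266 -0.0184 0.0514 -0.0088 0.0021 0.0006 | mm 136 deg 1
```

Call:
jog_arm --motion "30 0.1 -0.007 0.01 -0.003 0 0; 30 0.2 -0.014 0.02 -0.006 0.002 0; 30 0.266 -0.0184 0.04 -0.005 0.002 0; 30 0.266 -0.0184 0.051 -0.005 0.002 0; 30 0.266 -0.0184 0.051 -0.005 0.002 0"

```text
time: 24.95
tool_pos: [0.5358, 0.2652, 0.1654]
tool_rot: [0.078, 0.792, 0.595, -0.11]
contact_force: [1.6, 0.3, -2.8]
gripper_width: 0.67
grasp_force: 66.1
```

```bash
python3 - <<'E'
from h import *
fit("side","carton_blue",N=(O,B));fit("top","carton_blue",N=(O,B));fit("side","carton_orange",N=(O,B))
jog(ramp_pose(0,-80,103))
f=grab_frame("side");cv2.imwrite("pics/s3.png",cv2.resize(f["color"][140:300,180:380,::-1],(800,640))[:600])
E
```

```text
side carton_blue 0.77 c 4.3 -103.2 z 152.7 wh 54.8 146.8 angle of long axis from y(deg) 0.7 250
top carton_blue 0.96 c 1.6 -126.4 z 156.0 wh 57.7 94.2 angle of long axis from y(deg) 0.8 951
side carton_orange 0.62 c 0.8 -116.0 z 87.7 wh 55.8 78.5 angle of long axis from y(deg) -1.3 173
t 25.25 ramp xyz [  2.6 -96.8 124.9] world [537.3 265.7 168.2] w 0.67 F [-0.8  0.2 -3.1] j [ 0.43  0.17  1.61 -0.2   1.54  0.74]
   0.0336 -0.005 0.0439 -0.0019 -0.0023 0.0014 | mm 28 deg 0
```

View pics/s3.png

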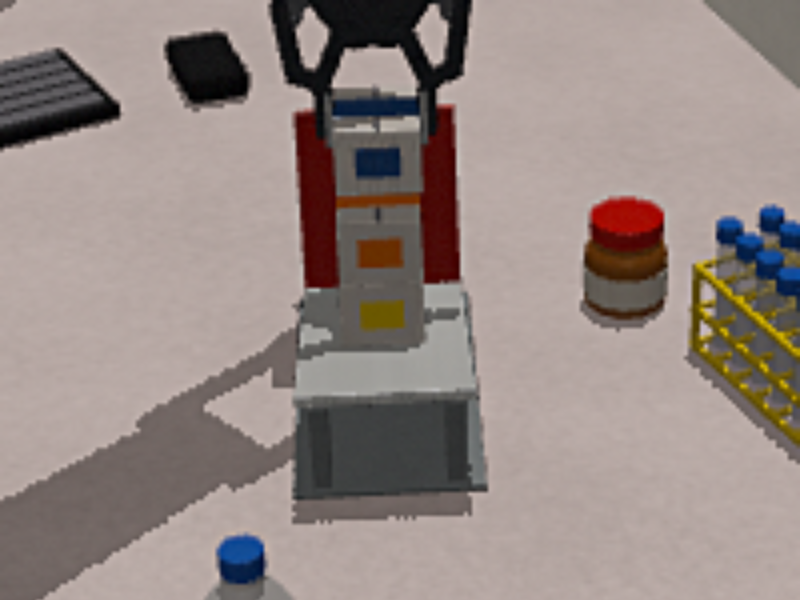

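Blue is gripped level above orange (crop ~(378,165)), with yellow and orange aligned below it. Lowering now.

Call:
jog_arm --motion "30 0.012 -0.005 0.012 -0.001 -0.002 0.001; 30 0.024 -0.005 0.024 -0.001 -0.002 0.001; 30 0.03 -0.005 0.034 -0.001 -0.002 0.001; 30 0.033 -0.005 0.042 -0.001 -0.002 0.001; 30 0.033 -0.005 0.042 -0.001 -0.002 0.001"

```text
time: 25.92
tool_pos: [0.537, 0.2768, 0.142]
tool_rot: [0.08, 0.793, 0.594, -0.109]
contact_force: [0.3, 0.9, -1.5]
gripper_width: 0.671
grasp_force: 66.1
```

```bash
python3 - <<'E'
from h import *
jog(ramp_pose(0.5,-78,100))
print(state()["contact_force"]@B)
E
```

```text
t 25.93 ramp xyz [ -0.8 -79.7 102.5] world [537.  276.8 142. ] w 0.67 F [ 0.3  0.9 -1.5] j [ 0.44  0.21  1.62 -0.2   1.51  0.76]
   0.0034 0.0026 0.0049 -0.0019 0.0009 0.0014 | mm 3 deg 0
[-0.00474712  1.32356156 -1.21947093]
```

Call:
jog_arm --motion "30 0 0.0026 0.001 0 0 0; 30 0 0.0026 0.002 0 0 0; 30 0 0.0026 0.003 0 0 0; 30 0 0.0026 0.004 0 0 0; 30 0 0.0026 0.004 0 0 0"

```text
time: 26.55
tool_pos: [0.5384, 0.276, 0.1408]
tool_rot: [0.08, 0.793, 0.594, -0.109]
contact_force: [-0.3, 0.2, -3.2]
gripper_width: 0.671
grasp_force: 66.1
```

```bash
python3 - <<'E'
from h import *
jog()
print(state()["contact_force"]@B)
E
```

```text
t 26.55 ramp xyz [  0.7 -79.7 101.2] world [538.4 276.  140.8] w 0.67 F [-0.3  0.2 -3.2] j [ 0.44  0.21  1.62 -0.2   1.5   0.76]
[-0.31017666  0.92881958 -3.10975366]
```

Call:
jog_arm --motion "30 0 0 0.001 0 0 0; 30 0 0 0.002 0 0 0; 30 0 0 0.003 0 0 0; 30 0 0 0.003 0 0 0; 30 0 0 0.003 0 0 0"

```text
time: 27.18
tool_pos: [0.5385, 0.276, 0.1406]
tool_rot: [0.08, 0.793, 0.594, -0.108]
contact_force: [-2.9, 0.9, 5.3]
gripper_width: 0.664
grasp_force: 66.9
```

```bash
python3 - <<'E'
from h import *
jog()
print(state()["contact_force"]@B)
E
```

```text
t 27.18 ramp xyz [  0.9 -79.6 101. ] world [538.5 276.  140.6] w 0.66 F [-2.9  0.9  5.3] j [ 0.44  0.21  1.62 -0.2   1.5   0.76]
[-3.02120611 -1.38366727  5.15081914]
```

Touching; push flush.

Call:
jog_arm --motion "30 0.002 0 0 0 0 0; 30 0.004 0 0 0 0 0; 30 0.006 0 0 0 0 0; 30 0.007 0 0 0 0 0; 30 0.007 0 0 0 0 0"

```text
time: 27.8
tool_pos: [0.54, 0.2783, 0.1398]
tool_rot: [0.081, 0.793, 0.594, -0.108]
contact_force: [-1.3, -1.7, 5.4]
gripper_width: 0.672
grasp_force: 67.1
```

Call:
jog_arm --motion "30 0.001 0 0 0 0 0; 30 0.002 0 0 0 0 0; 30 0.003 0 0 0 0 0; 30 0.004 0 0 0 0 0; 30 0.004 0 0 0 0 0"

```text
time: 28.42
tool_pos: [0.5405, 0.2796, 0.1394]
tool_rot: [0.081, 0.793, 0.594, -0.109]
contact_force: [-1.5, -4.3, 6.1]
gripper_width: 0.665
grasp_force: 67.1
```

```bash
python3 - <<'E'
from h import *
jog()
print(state()["contact_force"]@B)
E
```

```text
t 28.43 ramp xyz [  1.8 -75.4 101. ] world [540.5 279.6 139.4] w 0.67 F [-1.5 -4.3  6.1] j [ 0.45  0.22  1.61 -0.2   1.5   0.76]
[-0.23524902 -6.02260372  4.65928463]
```

Call:
jog_arm --motion "30 0.001 -0.001 0 0 0 0; 30 0.002 -0.002 0 0 0 0; 30 0.003 -0.002 0 0 0 0; 30 0.004 -0.002 0 0 0 0; 30 0.004 -0.002 0 0 0 0"

```text
time: 29.05
tool_pos: [0.5404, 0.2796, 0.1395]
tool_rot: [0.083, 0.793, 0.593, -0.11]
contact_force: [-3.9, -10.3, 8.1]
gripper_width: 0.665
grasp_force: 67.2
```

```bash
python3 - <<'E'
from h import *
jog()
print(state()["contact_force"]@B)
E
```

```text
t 29.05 ramp xyz [  1.7 -75.4 101. ] world [540.4 279.6 139.5] w 0.67 F [ -3.9 -10.3   8.1] j [ 0.45  0.22  1.6  -0.21  1.51  0.77]
[ -0.82374487 -12.7563056    4.85808307]
```

Hard contact; release and retract.

Call:
jog_arm --motion "100 0 0 0 0 0 0; 100 0 0 0 0 0 0; 100 0 0 0 0 0 0; 100 0 0 0 0 0 0; 100 0 0 0 0 0 0"

```text
time: 29.68
tool_pos: [0.5392, 0.283, 0.1372]
tool_rot: [0.08, 0.793, 0.594, -0.109]
contact_force: [0.3, -0.6, -0.2]
gripper_width: 1.002
grasp_force: 0.0
```

Call:
jog_arm --motion "100 0 0 -0.08 0 0 0; 100 0 0 -0.18 0 0 0; 100 0 0 -0.28 0 0 0; 100 0 0 -0.3 0 0 0; 100 0 0 -0.3 0 0 0"

```text
time: 30.3
tool_pos: [0.5511, 0.3214, 0.2821]
tool_rot: [0.08, 0.793, 0.594, -0.108]
contact_force: [0.7, 0.1, -0.5]
gripper_width: 0.999
grasp_force: 0.0
```

```bash
python3 - <<'E'
from h import *
jog()
for c in("side","top"):fit(c,"carton_blue",N=(O,B))
f=grab_frame("side");W=(cloud(f)-O)@B
# upslope end faces: per layer y and x extents
m=(W[...,1]<-.13)&(W[...,1]>-.17)&(abs(W[...,0])<.045)
for i,n in enumerate("YOB"):
    q=W[m&(W[...,2]>.044*i+.012)&(W[...,2]<.044*i+.034)]*1000
    print(n,"y",np.median(q[:,1]).round(1),"x",np.percentile(q[:,0],[1,99]).round(1),"yaw slope",np.polyfit(q[:,0],q[:,1],1)[0].round(3),len(q))
cv2.imwrite("pics/s4.png",cv2.resize(f["color"][140:300,180:380,::-1],(800,640))[:600])
for t in["tube_rack","reagent_bottle","sample_jar"]:print(t,np.round(place_of("top",t)[0]["at"],3))
E
```

```text
t 30.3 ramp xyz [ 1.000e-01 -7.200e+01  2.499e+02] world [551.1 321.4 282.1] w 1.0 F [ 0.7  0.1 -0.5] j [ 0.49  0.19  1.39 -0.19  1.75  0.76]
side carton_blue 0.56 c 2.9 -77.0 z 131.8 wh 57.4 159.6 angle of long axis from y(deg) -1.4 267
top carton_blue 0.94 c 1.0 -76.0 z 133.2 wh 58.3 151.1 angle of long axis from y(deg) 0.0 1463
Y y -150.1 x [-27.4  28. ] yaw slope 0.013 157
O y -150.6 x [-27.5  29.9] yaw slope -0.008 169
B y -150.1 x [-25.3  29.2] yaw slope -0.006 172
tube_rack [ 0.798  0.101 -0.   ]
reagent_bottle [ 0.353 -0.066 -0.003]
sample_jar [0.727 0.269 0.003]
```

View pics/s4.png

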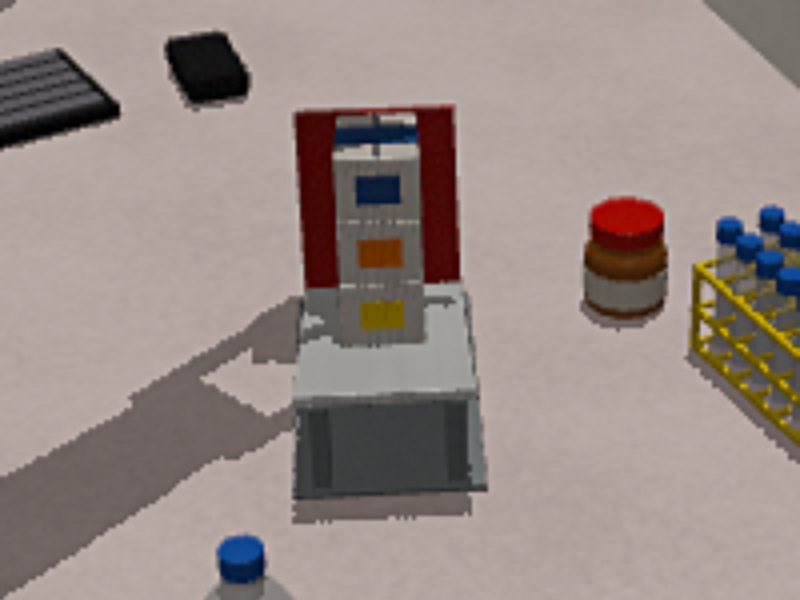

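The stack is square at crop ~(378,235), and all three ends are within 0.5 mm of flush. The bystanders haven't moved. Handing in.

```bash
python3 -c "
from plant import job_done
print(job_done())"
```

```text
the job is handed in; nothing more can be done
None
```

I handed the job in at about 31 s: the yellow, orange and blue cartons are stacked squarely mid-ramp, ends within about 0.5 mm of flush with the backstop by camera, gripper clear, and the rack, bottle and jar where they stood.

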